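Zero the fence readout with a screwdriver

ROBOT

A 7-joint arm with a two-finger parallel gripper is mounted at the origin on a cart in front of the work surface, level with it; the furniture and walls round the work are solid. World frame = base frame: x ahead of the robot, y to its left, z up, the work surface at z = 0. Lengths are in m, angles in rad, forces in N, time in s.
With the tool pointing down it reaches from about 0.4 to 0.85 m from the base axis. Payload 10.4 kg.
Tool frame: the origin (TCP) lies at the very end of the fingers, on their centre line; the grasp point (between the pads) lies 19 mm behind it (r.pinch_z is the distance from the TCP to the grasp point, in m); z points along the fingers, y is the line along which they close (so a half turn about z gives the same grasp; the last joint's range is limited). The gripper opens to 87 mm and grips with 3 to 60 N. Pads are 19 mm wide; open, the fingers measure 117 mm over their backs; the gripper's body (75 mm by 190 mm) begins 51 mm behind the grasp point.
Start: joints at [1.138, 0.332, -0.065, 1.46, 0.022, 1.35, -0.088], TCP at [0.249, -0.573, 0.223] pointing down, gripper open.
Joint ranges: [-2.6, 2.6], [-0.5, 2.12], [-1.47, 1.34], [0.16, 2.42], [-1.27, 4.41], [0.06, 2.06], [-2.6, 2.6]. Speed limits (rad/s): [2.22, 2.22, 2.79, 2.79, 3.14, 3.14, 3.14].

INTERFACE

Orientations are given as a unit quaternion [x, y, z, w].
In Python, from bench import r, camera gives the robot as it stands. The module is installed in compiled form; this text tells all that it offers.
- The arm moves only by the shell command python3 -m pendant 'ROWS' [FORCE]. ROWS is JSON, a list of rows, each an object with "dp": the shift along the tool's x, y, z as a fraction of full scale, a list of three; "rotation": the turn, a rotation vector about the tool's x, y, z as a fraction of full scale, a list of three; "jaw": the opening, from 0 (shut) to 1 (fully open). A call has 1 to 8 rows; each row is the pose to reach, as a shift and turn from the pose commanded when the call began, along the tool's axes at that moment, turning the shorter way round; what a row does not reach only later rows make up. Full scale, the value 1, is 0.15 m for a shift and 2 pi rad for a turn. A row lasts 1/8 s, in which the tool goes at most 62.5 mm and 10.7 degrees, less where a joint would pass 70% of its speed; a pose out of reach is approached as far as the arm can. A call with a number of a shift or a turn outside -1 to 1 is refused whole. A call with a gripper value outside its range is refused whole. The fingers move at their own pace and stop on an object; FORCE is the grip in N (left out, the last holds). Time passes only in rows, so rows that repeat a pose let the fingers close. It gives the time, the measured TCP pose, the force, the opening and the grip force at its end, in the units of the state.
- r.read_state(): the state, without advancing time (a new reading comes with each control period).
- camera(name): name is "scene" or "side" or "wrist"; returns a dict with "image" (480x640x3 uint8, red, green, blue), "z_map" (480x640 float32, m along the optical axis (not along the pixel's ray), 0 where there is no reading), "mtx" (3x3 intrinsics, pixels), "T" (4x4, takes a point from camera to world coordinates). Camera axes: x right, y down, z forward; pixel columns grow to the right and rows downward; lengths in m; the calibration is good to about 2 mm. A picture is of the moment at which its call begins.
- r.close_job(): hands the job in; it is judged then, once.
The state is a dict: "time": time; "joint_positions": joint angles; "joint_vel": joint speeds; "joint_torque": joint torques, N m; "ee_pos": TCP position; "eef_rot": TCP orientation; "ft_force": force on the tool from outside, world axes, zero at the start; "torque": the same for the moment, N m; "width": finger opening in m; "grip_force": force on a finger pad.
Only numpy, scipy, OpenCV 4.12 (cv2) and the standard library are available. Lean on these libraries where they do the work, as an engineer would, in place of code of your own. Each camera call takes 0.05 s, during which the arm holds its last target. There are 200 camera calls.

TASK

Zero the saw's fence readout: take the blue screwdriver out of its wooden stand and, with its tip, push the yellow button at the bottom of its well in the grey readout all the way in, holding it there for about half a second so that it registers. Do not press the blue button. Then put the screwdriver back in the stand's hole, standing upright on its handle's shoulder, and let go.

Things in the scene. Friction and masses are not known exactly. Their poses are not given: they have to be found in the camera images.
- readout: Grey plastic box fixed to the table, 86 (x) x 150 (y) x 44 mm high, green display on top (2 mm proud, centre x +18). Origin: centre of its underside, z up; its yaw is within 30 degrees of zero. In its top two round wells, 22 mm wide, 10 mm deep, each with a thin rim ring and an 18 mm push button of one colour: yellow at x -12, y +48 mm, blue at x -12, y -48 mm.
- zero_button_top (a point): Centre of the yellow button's top face, at the bottom of its well, 34 mm above the table while not pressed; it moves with the button. z up.
- zero_button (a joint): Travel of the yellow button straight down, in m: 0 released, 0.006 fully in. A spring returns it: it takes about 2 N to start and 4.5 N fully in; beyond that it is a hard stop. Its press counts from 4 mm.
- mode_button (a joint): Travel of the blue button, same kind (0 released, 0.006 fully in). Not to be pressed.
- stand: Wooden tool stand fixed to the table: a 60 x 60 mm block, 112 mm high overall, on a 90 x 90 x 12 mm foot. Origin: centre of its underside, z up. A round upright hole, 16 mm wide and 100 mm deep, is bored in the middle of its top.
- stand_hole (a point): Centre of the hole's mouth, on the stand's top face, 112 mm above the table.
- driver: Blue-handled screwdriver, 200 mm long, 90 g, standing in the stand: blade in the hole, shoulder on the stand top. Its y axis runs from tip to handle (up). Handle round, 26 mm thick, 100 mm long, shoulder (lower face) 21 mm across; blade a rod 6 mm thick, 98 mm long. Origin level with the shoulder but 13 mm beside the axis: use the two points. Its turn about its own axis does not matter.
- driver_tip (a point): Tip of the screwdriver's blade, on its axis, 98.5 mm from the handle's shoulder, 158.5 mm from driver_grip.
- driver_grip (a point): Point on the screwdriver's axis inside the handle, 60 mm above the shoulder and 40 mm below the handle's end: a good place to grip it from above (172 mm above the table in the stand).

How it is judged:
By the outcome, as a careful person would: the job done as asked, in the order asked, and still so for the second after the job is handed in, with the robot touching nothing.
It also fails if it takes over 54 s, if anything falls off the work surface, if the arm or the gripper's body presses on something with over 40 N, if the wrist force passes 120 N, or if a joint passes its speed limit or range.

## Working session

There is one attempt and no reset: what is moved stays moved. The work goes in short steps, Python scripts to look and compute and a shell command to move; the robot and the scene stay as the last step left them, time stands still between calls to the robot, and variables do not carry over. Pictures are saved under pics/ and viewed, at most 10 in all, crops included, and the job is handed in when it is done.

```bash
mkdir -p pics; python3 - <<'E'
from bench import r,camera
import cv2,numpy as np
for n in("scene","side"):
    c=camera(n); cv2.imwrite(f"pics/{n}0.png",c["image"][:,:,::-1]); np.savez(f"{n}0.npz",**c)
    print(n,c["mtx"].round(1).tolist(),c["T"].round(3).tolist())
s=r.read_state();print(s["time"],s["ee_pos"],s["eef_rot"],s["width"],r.pinch_z)
E
```

```text
scene [[548.6, 0.0, 327.0], [0.0, 548.6, 244.0], [0.0, 0.0, 1.0]] [[-0.739, -0.305, 0.6, -0.108], [-0.673, 0.347, -0.653, 0.678], [-0.009, -0.887, -0.462, 0.611], [0.0, 0.0, 0.0, 1.0]]
side [[459.4, 0.0, 310.8], [0.0, 459.4, 242.5], [0.0, 0.0, 1.0]] [[0.981, -0.11, 0.159, 0.396], [-0.193, -0.578, 0.793, -0.688], [0.005, -0.809, -0.588, 0.631], [0.0, 0.0, 0.0, 1.0]]
0.1 [ 0.2488981  -0.57294427  0.2218622 ] [ 9.79074778e-01  2.03499898e-01 -1.60298303e-04 -5.87459440e-04] 0.08699385538496741 0.0187
```

View pics/scene0.png

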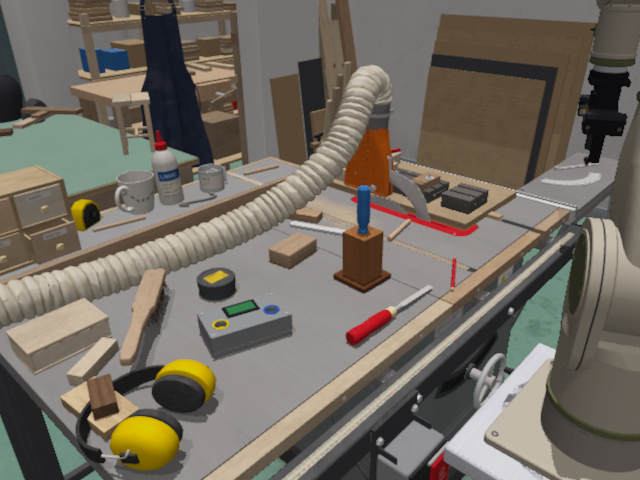

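View pics/side0.png

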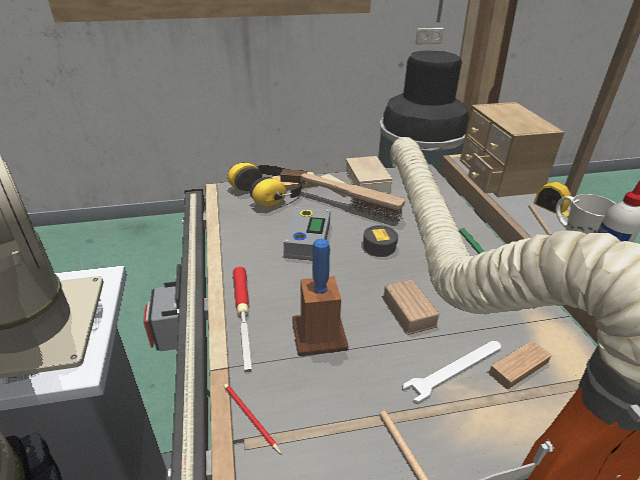

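The scene view shows the driver at about (363,210) in the stand, the yellow well at (221,324) and the blue well at (272,309). The side view shows the driver at (321,265), yellow at (306,213) and blue at (300,236).

```bash
cat > h.py <<'E'
import numpy as np,cv2
def cloud(c):
    z=c["z_map"];K=c["mtx"];v,u=np.indices(z.shape)
    P=np.stack([(u-K[0,2])*z/K[0,0],(v-K[1,2])*z/K[1,1],z],-1)
    W=P@c["T"][:3,:3].T+c["T"][:3,3]; W[z==0]=np.nan; return W
def atz(c,u,v,h):
    K=c["mtx"];d=c["T"][:3,:3]@[(u-K[0,2])/K[0,0],(v-K[1,2])/K[1,1],1];o=c["T"][:3,3]
    return o+d*(h-o[2])/d[2]
E
python3 - <<'E'
from h import *
B={"scene":dict(y=(208,236,314,334),b=(258,285,300,318),d=(350,378,183,240),s=(335,390,215,260),r=(190,300,295,355)),
"side":dict(y=(296,316,206,219),b=(290,310,229,242),d=(308,334,235,297),s=(295,350,270,300),r=(280,335,200,262))}
for n in B:
    c=dict(np.load(n+"0.npz"));W=cloud(c);hsv=cv2.cvtColor(c["image"],cv2.COLOR_RGB2HSV)
    def box(k):
        m=np.zeros(W.shape[:2],bool);a,b,e,f=B[n][k];m[e:f,a:b]=1;return m
    yel=cv2.inRange(hsv,(22,120,80),(35,255,255))>0;blu=cv2.inRange(hsv,(100,110,50),(130,255,255))>0
    for k,col in(("y",yel),("b",blu)):
        m=box(k)&col; rim=m&(W[...,2]>.040); v,u=np.nonzero(rim)
        (cx,cy),ax,_=cv2.fitEllipse(cv2.convexHull(np.c_[u,v].astype(np.int32)))
        print(n,k,m.sum(),rim.sum(),"ell",cx,cy,ax,"xy",atz(c,cx,cy,.0445).round(4),"zmax",np.nanmax(W[rim][:,2]).round(4))
    p=W[box("d")&blu]; p=p[p[:,2]>.118]
    o=c["T"][:2,3]
    for lo,hi in((.118,.145),(.145,.18),(.18,.215)):
        q=p[(p[:,2]>lo)&(p[:,2]<hi)][:,:2]
        # edges seen: axis lies on mid bearing; range = nearest + radius
        print(n,"drv",lo,len(q),q.mean(0).round(4),q.min(0).round(4),q.max(0).round(4))
    print(n,"drv top",p[:,2].max())
    for k,h in(("s",.112),("r",.044)):
        q=W[box(k)&(abs(W[...,2]-h)<.003)]
        (x,y),wh,a=cv2.minAreaRect((q[:,:2]*1000).astype(np.float32)); print(n,k,len(q),x,y,wh,a,np.median(q[:,2]))
    # circle fit to handle points
    from scipy.optimize import least_squares as L
    q=p[(p[:,2]>.125)&(p[:,2]<.2)]
    f=L(lambda x:np.hypot(q[:,0]-x[0]-x[2]*(q[:,2]-.16),q[:,1]-x[1]-x[3]*(q[:,2]-.16))-.0128,[*q[:,:2].mean(0),0,0],loss="soft_l1",f_scale=.001)
    print(n,"axis fit",f.x.round(4),np.sqrt(np.mean(f.fun**2)).round(4))
E
```

```text
scene y 78 68 ell 220.15638732910156 324.08404541015625 (9.689912796020508, 16.655202865600586) xy [0.5643 0.2259 0.0445] zmax 0.0466
scene b 64 56 ell 270.9143371582031 309.0876159667969 (8.662552833557129, 15.31238842010498) xy [0.532  0.1353 0.0445] zmax 0.0462
scene drv 0.118 107 [ 0.5202 -0.1126] [ 0.5124 -0.1262] [ 0.5308 -0.105 ]
scene drv 0.145 188 [ 0.5192 -0.1117] [ 0.5119 -0.1255] [ 0.5314 -0.1025]
scene drv 0.18 192 [ 0.5202 -0.1125] [ 0.5118 -0.1259] [ 0.5331 -0.1047]
scene drv top 0.21172889626056374
scene s 327 525.9151000976562 -118.70878601074219 (63.457637786865234, 64.97718811035156) 89.0594711303711 0.1110621259757783
scene r 2150 561.9428100585938 175.5242156982422 (150.81788635253906, 91.3769760131836) 70.69651794433594 0.04335163690926391
scene axis fit [ 0.527  -0.1194 -0.0172  0.014 ] 0.0017
side y 38 33 ell 305.9658508300781 212.80177307128906 (6.567381858825684, 11.939844131469727) xy [0.5671 0.2232 0.0445] zmax 0.046
side b 46 40 ell 299.1661682128906 235.64723205566406 (7.631916046142578, 12.723844528198242) xy [0.5348 0.1332 0.0445] zmax 0.0462
side drv 0.118 64 [ 0.5255 -0.1295] [ 0.5146 -0.1345] [ 0.5363 -0.123 ]
side drv 0.145 212 [ 0.5253 -0.1309] [ 0.5128 -0.1348] [ 0.5381 -0.1237]
side drv 0.18 305 [ 0.525  -0.1283] [ 0.5133 -0.1359] [ 0.5384 -0.1129]
side drv top 0.21227905159615645
side s 618 526.1348876953125 -119.16506958007812 (61.21162414550781, 60.25531768798828) 87.43693542480469 0.11126400943165826
side r 1238 561.6580200195312 174.47000122070312 (155.92266845703125, 86.09435272216797) 70.14247131347656 0.04366996564751763
side axis fit [ 0.5261 -0.1205  0.0051 -0.0031] 0.0009
```

```bash
cat >> h.py <<'E'
def go(x,y,z):
    from bench import r
    from scipy.spatial.transform import Rotation as R
    s=r.read_state();Rm=R.from_quat(s["eef_rot"]);d=Rm.inv().apply(np.array([x,y,z])-s["ee_pos"])/.15
    tilt=R.from_matrix(Rm.as_matrix()).inv().apply([0,0,-1])
    print("t",round(s["time"],2),"pos",s["ee_pos"].round(4),"dp",d.round(3),"down in tool",tilt.round(4),"F",np.round(s["ft_force"],1),"w",round(s["width"],4),"g",round(s["grip_force"],1))
E
python3 - <<'E'
from h import *
go(.5264,-.1197,.262)
for n in("scene","side"):
    c=dict(np.load(n+"0.npz"));P=cloud(c).reshape(-1,3);P=P[np.isfinite(P[:,0])&(P[:,2]>.1)&(P[:,2]<.7)]
    for a,b in(((.249,-.573),(.526,-.12)),((.526,-.12),(.566,.2245))):
        a,b=np.array(a),np.array(b);t=np.clip((P[:,:2]-a)@(b-a)/((b-a)@(b-a)),0,1);d=np.linalg.norm(P[:,:2]-a-t[:,None]*(b-a),axis=1)
        q=P[(d<.22)&(d>.045)]; dd=d[(d<.22)&(d>.045)]
        print(n,len(q)); 
        for i in np.argsort(dd)[::max(1,len(q)//8)][:8]: print(q[i].round(3),dd[i].round(3))
E
```

```text
t 0.1 pos [ 0.2489 -0.5729  0.2219] dp [ 2.901 -2.034 -0.265] down in tool [1.0e-04 1.2e-03 1.0e+00] F [ 0.5  0.1 -0.9] w 0.087 g 0.0
scene 4252
[ 0.221 -0.532  0.338] 0.045
[ 0.211 -0.533  0.377] 0.053
[ 0.224 -0.478  0.328] 0.071
[ 0.309 -0.641  0.334] 0.091
[ 0.715 -0.143  0.128] 0.19
[ 0.695 -0.222  0.214] 0.197
[ 0.695 -0.235  0.162] 0.205
[ 0.736 -0.148  0.172] 0.212
scene 2621
[ 0.698 -0.176  0.166] 0.181
[ 0.698 -0.197  0.191] 0.189
[ 0.718 -0.143  0.122] 0.193
[ 0.722 -0.14   0.104] 0.197
[ 0.686 -0.243  0.216] 0.202
[ 0.712 -0.209  0.216] 0.206
[ 0.743 -0.078  0.109] 0.21
[ 0.747 -0.085  0.113] 0.215
side 2151
[ 0.251 -0.483  0.315] 0.045
[ 0.248 -0.476  0.325] 0.052
[ 0.703 -0.172  0.167] 0.185
[ 0.69  -0.221  0.195] 0.192
[ 0.697 -0.221  0.219] 0.199
[ 0.731 -0.106  0.121] 0.205
[ 0.683 -0.267  0.221] 0.21
[ 0.693 -0.26   0.25 ] 0.215
side 1502
[ 0.697 -0.182  0.157] 0.182
[ 0.699 -0.194  0.183] 0.188
[ 0.716 -0.159  0.169] 0.194
[ 0.686 -0.238  0.206] 0.199
[ 0.702 -0.222  0.145] 0.203
[ 0.685 -0.253  0.234] 0.208
[ 0.688 -0.257  0.191] 0.212
[ 0.683 -0.269  0.224] 0.216
```

```bash
python3 -m pendant '[{"dp":[0,0,-0.27],"rotation":[0,0,0],"jaw":1},{"dp":[0.3,-0.2,-0.27],"rotation":[0,0,0],"jaw":1},{"dp":[0.6,-0.42,-0.27],"rotation":[0,0,0],"jaw":1},{"dp":[0.97,-0.68,-0.27],"rotation":[0,0,0],"jaw":1},{"dp":[0.97,-0.68,-0.27],"rotation":[0,0,0],"jaw":1}]'; python3 -c "
from h import *;go(.5264,-.1197,.262)"
```

```text
time: 0.72
ee_pos: [0.345, -0.4175, 0.2633]
eef_rot: [0.978, 0.207, 0.001, -0.0]
ft_force: [-0.2, -1.8, 0.7]
width: 0.0868
grip_force: 0.0
t 0.72 pos [ 0.345  -0.4175  0.2633] dp [ 1.91  -1.325  0.011] down in tool [-1.2e-03  3.0e-04  1.0e+00] F [-0.2 -1.8  0.7] w 0.0868 g 0.0
```

```bash
python3 -m pendant '[{"dp":[0.33,-0.23,0],"rotation":[0,0,0],"jaw":1},{"dp":[0.66,-0.46,0],"rotation":[0,0,0],"jaw":1},{"dp":[0.95,-0.66,0],"rotation":[0,0,0],"jaw":1},{"dp":[0.95,-0.66,0],"rotation":[0,0,0],"jaw":1}]'; python3 -m pendant '[{"dp":[0.3,-0.2,0],"rotation":[0,0,0],"jaw":1},{"dp":[0.6,-0.4,0],"rotation":[0,0,0],"jaw":1},{"dp":[0.85,-0.59,0],"rotation":[0,0,0],"jaw":1},{"dp":[0.85,-0.59,0],"rotation":[0,0,0],"jaw":1},{"dp":[0.85,-0.59,0],"rotation":[0,0,0],"jaw":1}]' | head -3;  python3 -c "
from h import *;go(.5264,-.1197,.262)
from bench import camera
c=camera('wrist');cv2.imwrite('pics/w1.png',c['image'][:,:,::-1])"
```

```text
time: 1.23
ee_pos: [0.4351, -0.2708, 0.2631]
eef_rot: [0.978, 0.207, 0.0, -0.0]
ft_force: [0.3, -1.8, -0.9]
width: 0.0873
grip_force: 0.0
time: 1.85
ee_pos: [0.5142, -0.1442, 0.2627]
eef_rot: [0.979, 0.203, -0.0, 0.0]
t 1.85 pos [ 0.5142 -0.1442  0.2627] dp [ 0.139 -0.118  0.004] down in tool [ 1.e-03 -1.e-04  1.e+00] F [-0.9 -0.8 -0.3] w 0.087 g 0.0
```

View pics/w1.png

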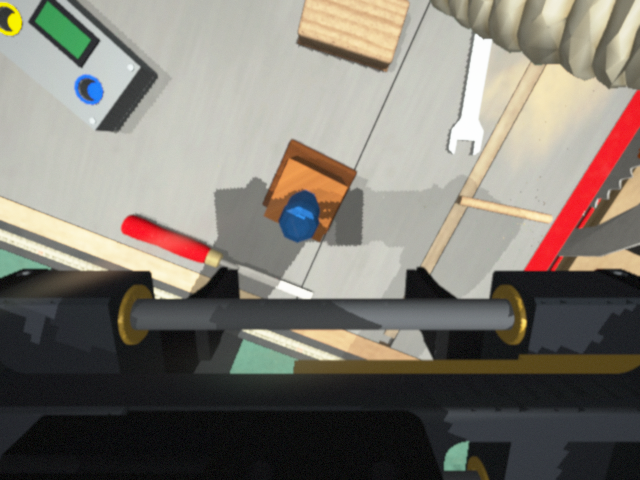

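The wrist view shows the handle end at about (300,215) over the stand top, centred at about (312,190). The jaw is just short of it, and the yellow and blue wells are at the upper left. I'll cross-check the axis from this view, then align.

```bash
python3 -m pendant '[{"dp":[0.13,-0.12,0],"rotation":[0,0,0],"jaw":1},{"dp":[0.14,-0.12,0],"rotation":[0,0,0],"jaw":1},{"dp":[0.14,-0.12,0],"rotation":[0,0,0],"jaw":1},{"dp":[0.14,-0.12,0],"rotation":[0,0,0],"jaw":1}]'|head -2; python3 - <<'E'
from h import *
from bench import camera
go(.5264,-.1197,.153)
c=camera('wrist');W=cloud(c);hsv=cv2.cvtColor(c["image"],cv2.COLOR_RGB2HSV)
blu=cv2.inRange(hsv,(100,110,50),(130,255,255))>0
m=blu&(W[...,2]>.207)&(abs(W[...,0]-.526)<.05)&(abs(W[...,1]+.12)<.05);q=W[m]
print("top",m.sum(),q.mean(0),q.min(0),q.max(0))
m=(abs(W[...,2]-.111)<.003)&(abs(W[...,0]-.526)<.06)&(abs(W[...,1]+.12)<.06);q=W[m]
print("stand",len(q),cv2.minAreaRect((q[:,:2]*1000).astype(np.float32)))
E
```

```text
time: 2.4
ee_pos: [0.5265, -0.1188, 0.263]
t 2.4 pos [ 0.5265 -0.1188  0.263 ] dp [-0.003  0.005  0.733] down in tool [ 3.e-04 -4.e-04  1.e+00] F [-0.2  0.   1.2] w 0.0869 g 0.0
top 865 [ 0.52789687 -0.12169751  0.21022279] [ 0.51589306 -0.13350414  0.20700632] [ 0.5384786  -0.11067687  0.21369189]
stand 2497 ((526.619873046875, -122.1859130859375), (60.076961517333984, 60.3813591003418), 87.40849304199219)
```

```bash
python3 -m pendant '[{"dp":[0,0.01,0.2],"rotation":[0,0,0],"jaw":1},{"dp":[0,0.01,0.4],"rotation":[0,0,0],"jaw":1},{"dp":[0,0.01,0.6],"rotation":[0,0,0],"jaw":1},{"dp":[0,0.01,0.733],"rotation":[0,0,0],"jaw":1},{"dp":[0,0.01,0.733],"rotation":[0,0,0],"jaw":1},{"dp":[0,0.01,0.733],"rotation":[0,0,0],"jaw":1}]'; python3 -m pendant '[{"dp":[0,0,0],"rotation":[0,0,0],"jaw":0.5},{"dp":[0,0,0],"rotation":[0,0,0],"jaw":0.35},{"dp":[0,0,0],"rotation":[0,0,0],"jaw":0.1},{"dp":[0,0,0],"rotation":[0,0,0],"jaw":0},{"dp":[0,0,0],"rotation":[0,0,0],"jaw":0},{"dp":[0,0,0],"rotation":[0,0,0],"jaw":0},{"dp":[0,0,0],"rotation":[0,0,0],"jaw":0},{"dp":[0,0,0],"rotation":[0,0,0],"jaw":0}]' 40
```

```text
time: 3.2
ee_pos: [0.5279, -0.119, 0.1541]
eef_rot: [0.979, 0.203, 0.001, 0.0]
ft_force: [-0.3, -0.4, -0.7]
width: 0.0869
grip_force: 0.0
time: 4.2
ee_pos: [0.5275, -0.1186, 0.1531]
eef_rot: [0.979, 0.204, 0.0, 0.0]
ft_force: [-0.1, -0.0, 0.4]
width: 0.0279
grip_force: 40.0
```

```bash
python3 -m pendant '[{"dp":[0,0,-0.1],"rotation":[0,0,0],"jaw":0},{"dp":[0,0,-0.3],"rotation":[0,0,0],"jaw":0},{"dp":[0,0,-0.5],"rotation":[0,0,0],"jaw":0},{"dp":[0,0,-0.7],"rotation":[0,0,0],"jaw":0},{"dp":[0,0,-0.85],"rotation":[0,0,0],"jaw":0},{"dp":[0,0,-0.85],"rotation":[0,0,0],"jaw":0},{"dp":[0,0,-0.85],"rotation":[0,0,0],"jaw":0}]'; python3 - <<'E'
from h import *
from bench import camera
go(.5657,.2245,.28)
for n in("side","scene"):
    c=camera(n);cv2.imwrite(f'pics/{n}2.png',c['image'][:,:,::-1]);np.savez(n+"2.npz",**c)
E
```

```text
time: 5.08
ee_pos: [0.5271, -0.1186, 0.2799]
eef_rot: [0.979, 0.203, -0.0, -0.0]
ft_force: [1.2, -0.6, -1.7]
width: 0.0278
grip_force: 40.0
t 5.08 pos [ 0.5271 -0.1186  0.2799] dp [ 1.148e+00 -1.996e+00 -1.000e-03] down in tool [8.e-04 5.e-04 1.e+00] F [ 1.2 -0.6 -1.7] w 0.0278 g 40.0
```

View pics/side2.png

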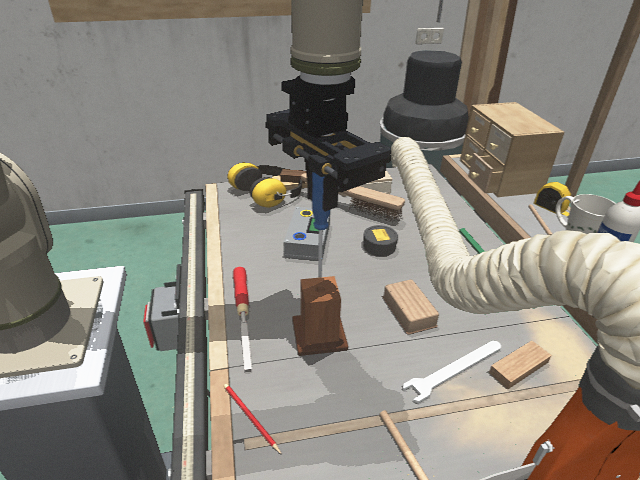

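View pics/scene2.png

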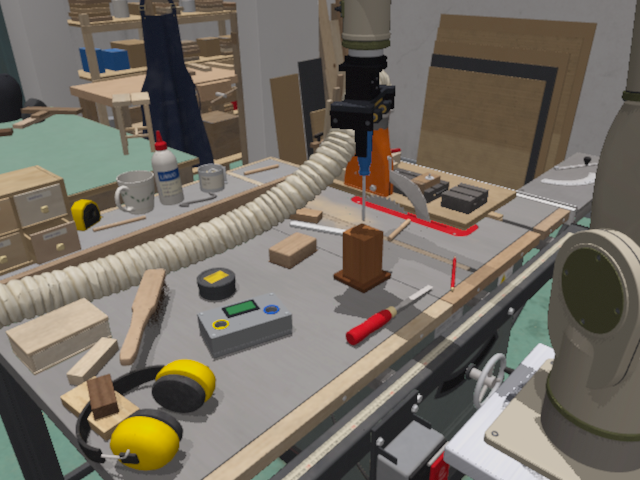

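The driver is out of the stand, with the blade hanging straight. The tip is near (321,275) in the side view and (364,225) in the scene view. Next I'll measure the blade axis relative to the TCP.

```bash
python3 - <<'E'
from h import *
for n in("side","scene"):
    c=dict(np.load(n+"2.npz"));W=cloud(c)
    m=(W[...,2]>.12)&(W[...,2]<.25)&(np.hypot(W[...,0]-.527,W[...,1]+.119)<.03);q=W[m]
    vd=q-c["T"][:3,3];vd[:,2]=0;vd/=np.linalg.norm(vd,axis=1)[:,None]
    print(n,len(q),"zmin",q[:,2].min())
    for lo in(.12,.14,.16,.18,.2,.22):
        k=(q[:,2]>lo)&(q[:,2]<lo+.02)
        if k.sum()>2: print(lo,k.sum(),(np.median(q[k],0)+.0025*np.median(vd[k],0)).round(4), np.median(q[k],0).round(4))
E
```

```text
side 276 zmin 0.13843770906351827
0.14 37 [ 0.5248 -0.1185  0.1493] [ 0.5243 -0.1209  0.1493]
0.16 40 [ 0.5256 -0.1185  0.1706] [ 0.5251 -0.1209  0.1706]
0.18 38 [ 0.5245 -0.1179  0.1895] [ 0.5239 -0.1203  0.1895]
0.2 41 [ 0.5251 -0.1181  0.21  ] [ 0.5245 -0.1205  0.21  ]
0.22 31 [ 0.525  -0.119   0.2299] [ 0.5245 -0.1214  0.2299]
scene 201 zmin 0.13767436727386795
0.12 4 [ 0.5259 -0.119   0.1388] [ 0.5243 -0.117   0.1388]
0.14 23 [ 0.5265 -0.118   0.1503] [ 0.525  -0.1161  0.1503]
0.16 28 [ 0.5255 -0.119   0.1696] [ 0.5239 -0.1171  0.1696]
0.18 28 [ 0.5258 -0.1184  0.1902] [ 0.5243 -0.1164  0.1902]
0.2 29 [ 0.5268 -0.1186  0.2097] [ 0.5252 -0.1166  0.2097]
0.22 31 [ 0.5259 -0.1168  0.231 ] [ 0.5243 -0.1149  0.231 ]
```

```bash
python3 -m pendant '[{"dp":[0.15,-0.25,0],"rotation":[0,0,0],"jaw":0},{"dp":[0.35,-0.6,0],"rotation":[0,0,0],"jaw":0},{"dp":[0.57,-0.99,0],"rotation":[0,0,0],"jaw":0},{"dp":[0.57,-0.99,0],"rotation":[0,0,0],"jaw":0}]'|head -2; python3 -m pendant '[{"dp":[0.15,-0.25,0],"rotation":[0,0,0],"jaw":0},{"dp":[0.35,-0.6,0],"rotation":[0,0,0],"jaw":0},{"dp":[0.55,-0.95,0],"rotation":[0,0,0],"jaw":0},{"dp":[0.55,-0.95,0],"rotation":[0,0,0],"jaw":0},{"dp":[0.55,-0.95,0],"rotation":[0,0,0],"jaw":0}]'|head -2; python3 -c "
from h import *;go(.5672,.2246,.224)"
```

```text
time: 5.68
ee_pos: [0.5459, 0.0575, 0.28]
time: 6.3
ee_pos: [0.5657, 0.2143, 0.2796]
t 6.3 pos [0.5657 0.2143 0.2796] dp [ 0.037 -0.059  0.371] down in tool [ 1.6e-03 -5.0e-04  1.0e+00] F [ 0.8 -0.7 -1.8] w 0.0274 g 40.0
```

```bash
python3 -m pendant '[{"dp":[0.037,-0.06,0.1],"rotation":[0,0,0],"jaw":0},{"dp":[0.037,-0.06,0.3],"rotation":[0,0,0],"jaw":0},{"dp":[0.037,-0.06,0.37],"rotation":[0,0,0],"jaw":0},{"dp":[0.037,-0.06,0.37],"rotation":[0,0,0],"jaw":0},{"dp":[0.037,-0.06,0.37],"rotation":[0,0,0],"jaw":0}]'|head -2; python3 - <<'E'
from h import *
from bench import camera
go(.5672,.2246,.166)
ims=[]
for n in("side","scene"):
    c=camera(n);W=cloud(c);np.savez(n+"3.npz",**c)
    u0,v0=(306,200) if n=="side" else (221,310)
    ims.append(cv2.resize(c["image"][v0-45:v0+45,u0-45:u0+45,::-1],(400,400),interpolation=cv2.INTER_CUBIC))
    m=(W[...,2]>.07)&(W[...,2]<.17)&(np.hypot(W[...,0]-.566,W[...,1]-.2245)<.025);q=W[m]
    vd=q-c["T"][:3,3];vd[:,2]=0;vd/=np.linalg.norm(vd,axis=1)[:,None]
    print(n,len(q),"zmin",q[:,2].min(),[(np.median(q[k],0)+.0025*np.median(vd[k],0)).round(4).tolist() for k in (q[:,2]<.11,q[:,2]>.11)])
cv2.imwrite("pics/c3.png",np.hstack(ims))
E
```

```text
time: 6.92
ee_pos: [0.5676, 0.2256, 0.2261]
t 6.92 pos [0.5676 0.2256 0.2261] dp [-0.006  0.005  0.401] down in tool [-1.4e-03 -2.0e-04  1.0e+00] F [ 1.  -0.3 -0.6] w 0.0272 g 40.0
side 101 zmin 0.08441670542964697 [[0.5652, 0.2261, 0.0963], [0.5654, 0.2262, 0.1406]]
scene 157 zmin 0.08480334900114705 [[0.567, 0.2262, 0.0964], [0.5663, 0.2265, 0.1416]]
```

View pics/c3.png

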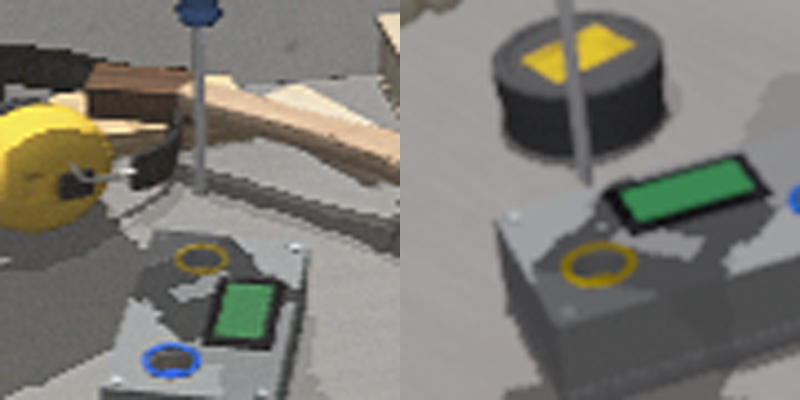

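The tip hangs about 40 mm above the yellow ring (side (200,190) against the ring at (200,258), and directly over it in the scene crop). Comparing within each camera, the mean offset is under 2 mm. I'll descend into the well in stages.

```bash
python3 -m pendant '[{"dp":[-0.007,0.009,0.1],"rotation":[0,0,0],"jaw":0},{"dp":[-0.007,0.009,0.2],"rotation":[0,0,0],"jaw":0},{"dp":[-0.007,0.009,0.28],"rotation":[0,0,0],"jaw":0},{"dp":[-0.007,0.009,0.32],"rotation":[0,0,0],"jaw":0},{"dp":[-0.007,0.009,0.32],"rotation":[0,0,0],"jaw":0}]'; python3 -m pendant '[{"dp":[0,0,0.02],"rotation":[0,0,0],"jaw":0},{"dp":[0,0,0.04],"rotation":[0,0,0],"jaw":0},{"dp":[0,0,0.04],"rotation":[0,0,0],"jaw":0}]'
```

```text
time: 7.65
ee_pos: [0.5665, 0.2239, 0.1766]
eef_rot: [0.979, 0.204, -0.0, 0.0]
ft_force: [0.2, 0.2, -1.6]
width: 0.0274
grip_force: 40.0
time: 8.02
ee_pos: [0.5669, 0.2241, 0.1714]
eef_rot: [0.979, 0.204, 0.0, -0.0]
ft_force: [0.7, 0.3, 2.1]
width: 0.0275
grip_force: 40.0
```

```bash
python3 -m pendant '[{"dp":[0,0,0.013],"rotation":[0,0,0],"jaw":0},{"dp":[0,0,0.013],"rotation":[0,0,0],"jaw":0}]'|grep -E 'time|pos|ft'; python3 -m pendant '[{"dp":[0,0,0.013],"rotation":[0,0,0],"jaw":0},{"dp":[0,0,0.013],"rotation":[0,0,0],"jaw":0}]'|grep -E 'time|pos|ft'
```

```text
time: 8.28
ee_pos: [0.5669, 0.2241, 0.1693]
ft_force: [-0.2, 0.6, 2.7]
time: 8.52
ee_pos: [0.5671, 0.2242, 0.1679]
ft_force: [-0.7, 0.1, 6.5]
```

```bash
python3 -m pendant '[{"dp":[0,0,0.006],"rotation":[0,0,0],"jaw":0},{"dp":[0,0,0.006],"rotation":[0,0,0],"jaw":0},{"dp":[0,0,0.006],"rotation":[0,0,0],"jaw":0},{"dp":[0,0,0.006],"rotation":[0,0,0],"jaw":0},{"dp":[0,0,0.006],"rotation":[0,0,0],"jaw":0},{"dp":[0,0,0.006],"rotation":[0,0,0],"jaw":0}]'
```

```text
time: 9.28
ee_pos: [0.5673, 0.2244, 0.1677]
eef_rot: [0.979, 0.203, 0.001, -0.0]
ft_force: [-0.6, 0.2, 11.0]
width: 0.0276
grip_force: 40.0
```

The TCP stopped moving while the force rose to 11 N, so the button is on its hard stop, and it was held for about 0.75 s. Now I'll retract and go back.

```bash
python3 -m pendant '[{"dp":[0,0,-0.1],"rotation":[0,0,0],"jaw":0},{"dp":[0,0,-0.3],"rotation":[0,0,0],"jaw":0},{"dp":[0,0,-0.55],"rotation":[0,0,0],"jaw":0},{"dp":[0,0,-0.78],"rotation":[0,0,0],"jaw":0},{"dp":[0,0,-0.78],"rotation":[0,0,0],"jaw":0}]'|grep pos; python3 -m pendant '[{"dp":[-0.15,0.25,0],"rotation":[0,0,0],"jaw":0},{"dp":[-0.35,0.6,0],"rotation":[0,0,0],"jaw":0},{"dp":[-0.57,0.99,0],"rotation":[0,0,0],"jaw":0},{"dp":[-0.57,0.99,0],"rotation":[0,0,0],"jaw":0}]'|grep pos; python3 -m pendant '[{"dp":[-0.15,0.25,0],"rotation":[0,0,0],"jaw":0},{"dp":[-0.35,0.6,0],"rotation":[0,0,0],"jaw":0},{"dp":[-0.56,0.97,0],"rotation":[0,0,0],"jaw":0},{"dp":[-0.56,0.97,0],"rotation":[0,0,0],"jaw":0},{"dp":[-0.56,0.97,0],"rotation":[0,0,0],"jaw":0}]'|grep pos; python3 -c "
from h import *;go(.5274,-.1187,.28)"
```

```text
ee_pos: [0.5674, 0.2246, 0.2862]
ee_pos: [0.5469, 0.0473, 0.2822]
ee_pos: [0.5282, -0.1123, 0.2826]
t 11.03 pos [ 0.5282 -0.1123  0.2826] dp [-0.022  0.037  0.017] down in tool [7.0e-04 1.3e-03 1.0e+00] F [-0.7  1.4 -1. ] w 0.0276 g 40.0
```

```bash
python3 -m pendant '[{"dp":[-0.022,0.04,0],"rotation":[0,0,0],"jaw":0},{"dp":[-0.022,0.04,0],"rotation":[0,0,0],"jaw":0},{"dp":[-0.022,0.04,0],"rotation":[0,0,0],"jaw":0}]'|grep pos; python3 - <<'E'
from h import *
from bench import camera
go(.5274,-.1187,.153)
ims=[]
for n in("side","scene"):
    c=camera(n);W=cloud(c)
    u0,v0=(320,270) if n=="side" else (363,220)
    ims.append(cv2.resize(c["image"][v0-50:v0+50,u0-50:u0+50,::-1],(400,400),interpolation=cv2.INTER_CUBIC))
    m=(W[...,2]>.12)&(W[...,2]<.23)&(np.hypot(W[...,0]-.527,W[...,1]+.119)<.025);q=W[m]
    vd=q-c["T"][:3,3];vd[:,2]=0;vd/=np.linalg.norm(vd,axis=1)[:,None]
    print(n,len(q),"zmin",q[:,2].min(),[(np.median(q[k],0)+.0025*np.median(vd[k],0)).round(4).tolist() for k in (q[:,2]<.17,q[:,2]>.18)])
    m=(abs(W[...,2]-.111)<.003)&(abs(W[...,0]-.526)<.06)&(abs(W[...,1]+.12)<.06);q=W[m]
    print("stand",len(q),cv2.minAreaRect((q[:,:2]*1000).astype(np.float32)))
    g=c["image"].astype(int).sum(2); k=(abs(W[...,0]-.526)<.02)&(abs(W[...,1]+.12)<.02)&(W[...,2]<.105)
    v,u=np.nonzero(k); print("hole px",len(u), len(u) and atz(c,u.mean(),v.mean(),.1115))
cv2.imwrite("pics/c4.png",np.hstack(ims))
E
```

```text
ee_pos: [0.5278, -0.1194, 0.2833]
t 11.4 pos [ 0.5278 -0.1194  0.2833] dp [-0.001 -0.006  0.869] down in tool [-0.  0.  1.] F [-0.2 -0.9 -1.7] w 0.0272 g 40.0
side 159 zmin 0.142025112116261 [[0.5261, -0.119, 0.1568], [0.5259, -0.1193, 0.206]]
stand 865 ((526.2041015625, -120.34236907958984), (63.87617874145508, 60.484344482421875), 87.70991516113281)
hole px 22 [ 0.52555558 -0.12411482  0.1115    ]
scene 120 zmin 0.13936648252493444 [[0.527, -0.1186, 0.1542], [0.5264, -0.119, 0.2058]]
stand 411 ((526.8600463867188, -119.37226867675781), (65.17504119873047, 64.29822540283203), 87.7177734375)
hole px 4 [ 0.52391966 -0.11374191  0.1115    ]
```

View pics/c4.png

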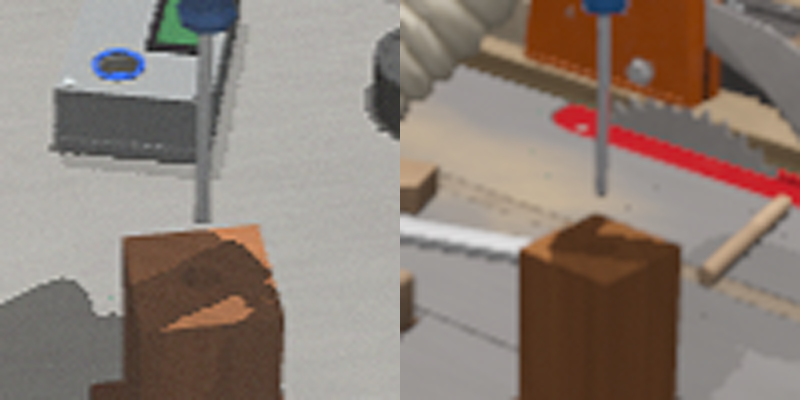

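The side crop shows the tip at (203,220) above the stand with the dark hole at (205,275). The measured axis is within about 1 mm of the stand's centre. I'll insert in two stages.

```bash
python3 -m pendant '[{"dp":[-0.002,0.006,0.1],"rotation":[0,0,0],"jaw":0},{"dp":[-0.002,0.006,0.2],"rotation":[0,0,0],"jaw":0},{"dp":[-0.002,0.006,0.27],"rotation":[0,0,0],"jaw":0},{"dp":[-0.002,0.006,0.34],"rotation":[0,0,0],"jaw":0},{"dp":[-0.002,0.006,0.34],"rotation":[0,0,0],"jaw":0}]'|grep -E 'pos|ft|width'
```

```text
ee_pos: [0.5274, -0.121, 0.2314]
ft_force: [-0.3, 0.4, -1.6]
width: 0.0275
```

```bash
python3 -m pendant '[{"dp":[0,0,0.12],"rotation":[0,0,0],"jaw":0},{"dp":[0,0,0.25],"rotation":[0,0,0],"jaw":0},{"dp":[0,0,0.37],"rotation":[0,0,0],"jaw":0},{"dp":[0,0,0.45],"rotation":[0,0,0],"jaw":0},{"dp":[0,0,0.49],"rotation":[0,0,0],"jaw":0},{"dp":[0,0,0.49],"rotation":[0,0,0],"jaw":0}]'|grep -E 'pos|ft|width';python3 -m pendant '[{"dp":[0,0,0.008],"rotation":[0,0,0],"jaw":0},{"dp":[0,0,0.014],"rotation":[0,0,0],"jaw":0},{"dp":[0,0,0.014],"rotation":[0,0,0],"jaw":0}]'|grep -E 'pos|ft|width'
```

```text
ee_pos: [0.5278, -0.121, 0.1587]
ft_force: [-0.1, 0.7, -0.2]
width: 0.0273
ee_pos: [0.5279, -0.121, 0.1569]
ft_force: [-0.5, 0.0, -0.6]
width: 0.0275
```

```bash
for i in 1 2; do python3 -m pendant '[{"dp":[0,0,0.01],"rotation":[0,0,0],"jaw":0},{"dp":[0,0,0.01],"rotation":[0,0,0],"jaw":0}]'|grep -E 'pos|ft'; done; python3 -m pendant '[{"dp":[0,0,0.006],"rotation":[0,0,0],"jaw":0},{"dp":[0,0,0.006],"rotation":[0,0,0],"jaw":0}]'|grep -E 'pos|ft'
```

```text
ee_pos: [0.5278, -0.121, 0.1551]
ft_force: [-0.1, 0.4, -1.1]
ee_pos: [0.5278, -0.121, 0.1536]
ft_force: [-0.2, -0.0, -2.0]
ee_pos: [0.5279, -0.121, 0.153]
ft_force: [-0.1, -0.7, 1.7]
```

```bash
python3 -m pendant '[{"dp":[0,0,0.004],"rotation":[0,0,0],"jaw":0},{"dp":[0,0,0.004],"rotation":[0,0,0],"jaw":0}]'|grep -E 'pos|ft'
```

```text
ee_pos: [0.5281, -0.121, 0.153]
ft_force: [-3.6, 0.3, 6.6]
```

The driver is seated on its shoulder, with the force rising. Open gently, then withdraw straight up.

```bash
python3 -m pendant '[{"dp":[0,0,-0.004],"rotation":[0,0,0],"jaw":0},{"dp":[0,0,-0.004],"rotation":[0,0,0],"jaw":0.35},{"dp":[0,0,-0.004],"rotation":[0,0,0],"jaw":0.5},{"dp":[0,0,-0.004],"rotation":[0,0,0],"jaw":0.8},{"dp":[0,0,-0.004],"rotation":[0,0,0],"jaw":1},{"dp":[0,0,-0.004],"rotation":[0,0,0],"jaw":1},{"dp":[0,0,-0.004],"rotation":[0,0,0],"jaw":1}]'; python3 -m pendant '[{"dp":[0,0,-0.1],"rotation":[0,0,0],"jaw":1},{"dp":[0,0,-0.3],"rotation":[0,0,0],"jaw":1},{"dp":[0,0,-0.6],"rotation":[0,0,0],"jaw":1},{"dp":[0,0,-0.9],"rotation":[0,0,0],"jaw":1},{"dp":[0,0,-0.9],"rotation":[0,0,0],"jaw":1},{"dp":[0,0,-0.9],"rotation":[0,0,0],"jaw":1}]'; python3 - <<'E'
from h import *
from bench import camera
from scipy.optimize import least_squares as L
ims=[]
for n,(u0,v0) in dict(side=(320,270),scene=(363,220)).items():
    c=camera(n);W=cloud(c);hsv=cv2.cvtColor(c["image"],cv2.COLOR_RGB2HSV)
    ims.append(cv2.resize(c["image"][v0-80:v0+60,u0-70:u0+70,::-1],(400,400),interpolation=cv2.INTER_CUBIC))
    m=(cv2.inRange(hsv,(100,110,30),(130,255,255))>0)&(W[...,2]>.114)&(np.hypot(W[...,0]-.527,W[...,1]+.12)<.04);q=W[m];t=q[:,2].max();q=q[(q[:,2]>.125)&(q[:,2]<.2)]
    f=L(lambda x:np.hypot(q[:,0]-x[0]-x[2]*(q[:,2]-.16),q[:,1]-x[1]-x[3]*(q[:,2]-.16))-.0128,[.527,-.12,0,0],loss="soft_l1",f_scale=.001)
    print(n,"top",t,"axis",f.x.round(4))
cv2.imwrite("pics/c5.png",np.hstack(ims))
E
```

```text
time: 15.12
ee_pos: [0.5279, -0.121, 0.1528]
eef_rot: [0.979, 0.203, 0.0, 0.0]
ft_force: [0.4, 0.4, 0.4]
width: 0.0725
grip_force: 0.0
time: 15.88
ee_pos: [0.5277, -0.121, 0.288]
eef_rot: [0.979, 0.203, 0.0, 0.0]
ft_force: [-0.2, -0.4, -0.7]
width: 0.0866
grip_force: 0.0
side top 0.21213722681124686 axis [ 0.5259 -0.1211 -0.     -0.0045]
scene top 0.21098124861840323 axis [ 0.5265 -0.1201 -0.0078  0.0181]
```

View pics/c5.png

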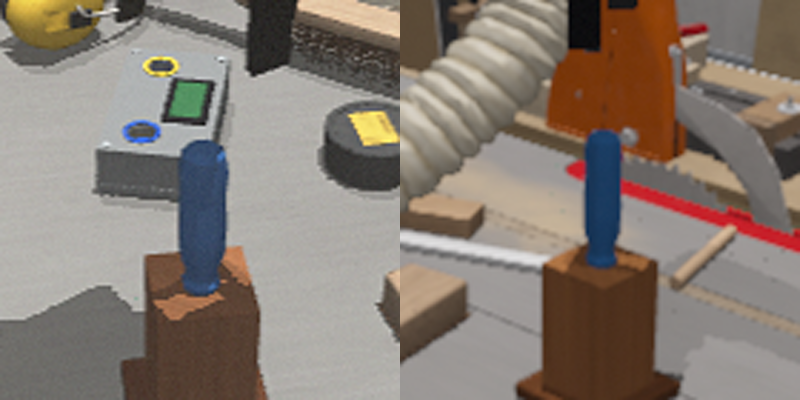

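The driver stands upright in the stand (shoulder at about (202,288) in the side crop, top at z 0.212, the same as at the start). The gripper is clear of it.

```bash
python3 -c "
from bench import r;print(r.close_job())"
```

```text
the job is handed in; nothing more can be done
None
```

I pressed the yellow button to its hard stop and held it about 0.75 s without touching the blue one, then put the screwdriver back upright on its shoulder, released it, and handed the job in at about 16 s; `r.close_job()` gave no verdict.

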